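# Hang the stencil frame on the painting board

## Task

Hang the stencil frame on the raked painting board by its two keyholes: bring both brass studs up through the keyholes together, press the frame flat on the board, and slide it down the slope until it is fully home and the red spring catch pops up behind its top edge. Feel your way on gently without forcing it, let go of the frame hanging there, and leave the rest of the table as it is.

Things in the scene. Friction and masses are not known exactly. Their poses are not given: they have to be found in the camera images.
- frame: Stencil frame: aluminium, 190 mm (its x) by 240 mm (its y), 6 mm thick, 0.28 to 0.44 kg, with a cream stencil sheet with brown lines; lies flat on the table at first. Origin: centre of its underside; x points to the wide top bar (upper edge once hung, at x = 95 mm), z out of its upper face. Centre of mass about 50 mm from the grip bar towards -x.
- grip (a point): Centre of the frame's green grip bar, at (66, 0, 31) mm in the frame's axes. The bar is 14 mm thick (frame x), 96 mm long (frame y), 18 mm high, and stands on two posts at its ends; free gap of 16 mm between the bar and the plate. Axes as the frame's.
- keyholes (a point): Point on the frame's underside midway between the two keyhole mouths, at (66, 0, 0) mm in the frame's axes. The mouths, 17 mm square, lie at y = +80 and -80 mm; each narrows through a short funnel into a slot 9.5 mm wide running towards the top edge (+x). Home, the studs stand in the slots' ends, 18 mm farther towards +x than the mouths' centres. Axes as the frame's.
- easel: Painting board fixed to the table: plywood on wooden feet, 370 mm wide (its y), 220 mm deep, 136 mm high at its far edge. Origin: centre of its underside, on the table; z up. Its flat face rises towards its +x at 25 degrees: up-slope is (cos 25, 0, sin 25), the face's outward normal (-sin 25, 0, cos 25) in its axes. An aluminium rail lies flush in the face near the top.
- mark (a point): Centre mark on the sloping face, at (68, 0, 117) mm in the easel's axes (axes as the easel's). The rail, shifted sideways to register prints and then clamped, holds two brass studs on the level line through the mark, 160 mm apart. The point midway between them is up to 18 mm to either side (easel +y or -y) of the mark: this shift is not measured. Along the slope they do not shift.
- rail_top (a point): The same point as the mark, given for the studs: they stand square to the face; neck 6 mm in diameter, round head 14 mm in diameter with a 1 mm bevel on its rim; the head's underside is 8 mm and its top 14 mm above the face. The frame's plate must be within 2 mm of the face to slide under the heads. Board and studs are rigid.
- catch (a joint): Red spring plunger, 10 mm across, standing 10 mm out of the rail midway between the studs, 18.5 mm up-slope of their line. Value in m: 0 = up, 0.010 = pressed flush; it springs back, 3 N at first, 5.5 N at the bottom. With the mouths over the studs the frame's top bar presses it in; once the frame is home, 18 mm down-slope, its top edge has passed and it pops up behind.
- tape: Roll of yellow masking tape lying flat, 110 mm across, 36 mm high; a bystander.
- bowl: Black plastic bowl, 136 mm across, 55 mm high; a bystander.
- paint_blue: Blue paint bottle, 54 mm across, 130 mm high; a bystander.
- paint_yellow: Yellow paint bottle, 54 mm across, 130 mm high; a bystander.
- jar: Glass jar with black lid, 68 mm across, 75 mm high; a bystander.
- brush: Paint brush lying on the table, 220 mm long; a bystander.
- sponge: Yellow-green sponge block, 85 x 60 x 30 mm; a bystander.

How it is judged:
On the way:
1. the frame is down flat on the board with both stud heads through its keyhole mouths, holding the red catch pressed in (value of joint catch above 0.0065 m and z of mark in the frame of frame between -0.004 and 0.004 m and x of mark in the frame of frame between 0.058 and 0.0785 m), for 0.05 s.
At the end, for the whole second after the job is handed in: The frame hangs released and still on both studs, flat on the board (within 3 mm and 2.3 degrees), slid down home (studs within 4 mm of their home place in the slots), and the red catch is up (within 2 mm) behind its top edge (x of mark in the frame of frame between 0.08 and 0.0875 m and z of mark in the frame of frame between -0.003 and 0.003 m and y of mark in the frame of frame between -0.023 and 0.023 m and angle between frame's own z axis and vertical between 0.396 and 0.476 rad and value of joint catch below 0.002 m and linear speed of frame below 0.01 m/s and contact force between the fingers and frame below 0.1 N); the robot touches nothing.
It fails at once if the frame is forced against the board, its studs or its catch with more than 50 N (contact force between frame and easel above 50 N).
It fails at once if a bystander is shoved or tipped (moved more than 25 mm) (distance of any of tape, bowl, paint_blue, paint_yellow, jar, brush, sponge from where it was at the start of the episode above 0.025 m).
It also fails if it takes over 64 s, if anything falls off the work surface, if the arm or the gripper's body presses on something with over 40 N, if the wrist force passes 120 N, or if a joint passes its speed limit or range.

## Robot

A 7-joint arm with a two-finger parallel gripper is mounted at the origin on the work surface. World frame = base frame: x ahead of the robot, y to its left, z up, the work surface at z = 0. Lengths are in m, angles in rad, forces in N, time in s.
With the tool pointing down it reaches from about 0.425 to 0.875 m from the base axis. Payload 8.4 kg.
Tool frame: the origin (TCP) lies midway between the tips of the shut fingers; the grasp point (between the pads) lies 19 mm behind it; x points along the fingers, y is the direction in which the jaws open and shut, and the axes are right-handed (so a half turn about x gives the same grasp; the last joint's range is limited). The gripper opens to 87 mm and grips with 3 to 60 N. Pads are 19 mm wide; open, the fingers measure 117 mm over their backs; the gripper's body (75 mm by 190 mm) begins 51 mm behind the grasp point.
Start: joints at [1.212, 0.333, 0.04, 1.465, -0.013, 1.343, -0.059], TCP at [0.167, -0.628, 0.193] pointing down, gripper open.
Joint ranges: [-2.58, 2.58], [-0.38, 2.09], [-1.3, 1.39], [0.25, 2.4], [-1.5, 4.64], [0.08, 2.09], [-2.65, 2.65]. Speed limits (rad/s): [2.22, 2.22, 2.79, 2.79, 3.14, 3.14, 3.14].

## Interface

Orientations are given as a unit quaternion [w, x, y, z].
In Python, from rig import manip gives the robot as it stands. Calls block until the motion is done:
- manip.reach(position, orientation): joint-space move of the TCP to a pose.
- manip.servo_line(position, v=0.15, rot=None, contact_N=None): straight line of the TCP; rot=None keeps the orientation; v is the mean speed in m/s. With contact_N (N) it stops when the force on the tool has changed by that much, and returns True; else False.
- manip.move_joints(angles): joint-space move.
- manip.move_gripper(opening, squeeze=None): finger opening in m; squeeze is the grip in N (None keeps the last); returns when the fingers have stopped.
- manip.hold(seconds).
- manip.inverse_kinematics(position, orientation): joint angles nearest the present ones, or None.
- manip.grab_frame(name): name is "scene" or "top" or "wrist"; returns the picture (480x640x3 uint8, red, green, blue); there is no depth.
- manip.get_calibration(name): a dict with "fx", "fy", "cx", "cy" (pixels), "R" (3x3) and "t" (3): a world point X has camera coordinates R X + t; the wrist camera has in their place "tool_from_camera" (4x4, takes a point from camera to tool coordinates, whose origin is the TCP and whose axes are the tool frame's). Camera axes: x right, y down, z forward; pixel columns grow to the right and rows downward; lengths in m; the calibration is good to about 2 mm. The wrist camera is an equidistant fisheye: a pixel r from the principal point sees the ray r / f radians off the axis. A picture is of the moment at which its call begins: read the wrist's pose just before it. get_calibration takes no time and is no camera call.
A pose or a line that the arm cannot do raises manip.PlanningError and nothing moves.
- manip.close_job(): hands the job in, once; it reports no verdict.
Trained networks look in the newest picture that a camera, given by its name, has taken for a name from the list of things; names that differ only in an ending like _2 or _b are one class to them, and where a whole thing is asked for, a point or a joint stands for the part that bears it (a point fixed in the world has none). Each returns a list of dicts, best first, with "confidence" (0 to 1); they miss things now and then, are a little off and sometimes report something else, mostly with a low value. They report only what shows in the picture. A call takes as long as a camera call.
- manip.outline_of(thing, camera): "region" (480x640 bool, what is visible of it).
- manip.spot_point(thing, camera): "at" ([x, y, z] in m, in the coordinates of the camera as it stood for that picture, good to about 4 mm: a listed point, or the origin of a listed thing).
Readings, each from a call of its own:
- manip.get_t(): time.
- manip.get_joint_positions(): joint angles.
- manip.get_dq(): joint speeds.
- manip.get_tau(): joint torques, N m.
- manip.get_eef_pos(): TCP position.
- manip.get_tcp_rot(): TCP orientation.
- manip.get_ft_force(): force on the tool from outside, world axes, zero at the start.
- manip.get_torque(): the same for the moment, N m.
- manip.get_gripper_width(): finger opening in m.
Only numpy, scipy, OpenCV 4.12 (cv2) and the standard library are available. Lean on these libraries where they do the work, as an engineer would, in place of code of your own. Each camera call takes 0.05 s, during which the arm holds its last target.

## Working session

There is one attempt and no reset: what is moved stays moved. The work goes in short steps, each a Python script; the robot and the scene stay as the last script left them, time stands still between calls to the robot, and variables do not carry over. Pictures are saved under pics/ and viewed, and the job is handed in when it is done.

```bash
ls; mkdir -p pics; python3 - <<'E'
from rig import manip
import cv2,numpy as np
print(manip.get_t())
for n in ["scene","top","wrist"]:
    im=manip.grab_frame(n); cv2.imwrite(f"pics/{n}0.png",im[:,:,::-1])
    c=manip.get_calibration(n); print(n,{k:np.round(v,4).tolist() for k,v in c.items()})
for n in ["scene","top"]:
    c=manip.get_calibration(n)
    for th in ["frame","grip","keyholes","easel","mark","rail_top"]:
        for d in manip.spot_point(th,n)[:2]:
            print(n,th,round(d["confidence"],2),np.round(c["R"].T@(np.array(d["at"])-c["t"]),4))
print(manip.get_t(),manip.get_tcp_rot(),manip.get_ft_force())
E
```

```text
pics
0.0
scene {'fx': 560.5712, 'fy': 560.5712, 'cx': 318.926, 'cy': 222.577, 'R': [[-0.8693, 0.4941, 0.0145], [0.3218, 0.588, -0.7421], [-0.3752, -0.6404, -0.6701]], 't': [0.5213, -0.0875, 1.7518]}
top {'fx': 476.1509, 'fy': 476.1509, 'cx': 322.83, 'cy': 236.4694, 'R': [[-0.1058, -0.9944, 0.0016], [-0.9695, 0.1028, -0.2225], [0.2211, -0.0251, -0.9749]], 't': [0.0274, 0.6098, 1.2855]}
wrist {'fx': 371.6483, 'fy': 371.6483, 'cx': 315.337, 'cy': 241.8814, 'tool_from_camera': [[-0.0008, -0.2997, 0.954, -0.1911], [1.0, 0.0007, 0.001, -0.0015], [-0.001, 0.954, 0.2997, -0.0819], [0.0, 0.0, 0.0, 1.0]]}
scene frame 0.56 [ 0.4703  0.2407 -0.0046]
scene grip 0.74 [0.5399 0.251  0.0325]
scene keyholes 0.98 [0.5396 0.2464 0.0033]
scene keyholes 0.16 [ 0.3813 -0.5819 -0.0009]
scene easel 0.56 [ 4.543e-01 -2.422e-01 -4.000e-04]
scene mark 0.96 [ 0.5184 -0.2559  0.1192]
scene mark 0.35 [ 4.566e-01 -2.394e-01  1.000e-04]
scene rail_top 0.95 [ 0.5231 -0.2591  0.116 ]
top frame 0.81 [ 0.4739  0.2398 -0.0034]
top grip 0.58 [0.539  0.2466 0.0283]
top keyholes 0.56 [ 0.5412  0.2479 -0.0008]
top easel 0.62 [0.7469 0.1843 0.0019]
top easel 0.57 [ 4.529e-01 -2.442e-01 -3.000e-04]
top mark 0.93 [ 0.5166 -0.2575  0.1142]
top mark 0.57 [6.065e-01 5.020e-01 2.000e-04]
top rail_top 0.65 [ 0.5192 -0.262   0.1201]
0.75 [-0.09157806 -0.70114349 -0.09158734  0.70115834] [0.55049506 0.42449403 0.0852138 ]
```

View pics/scene0.png

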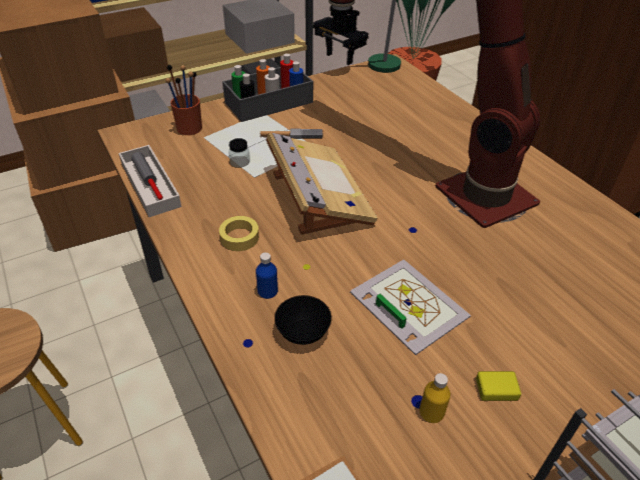

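View pics/top0.png

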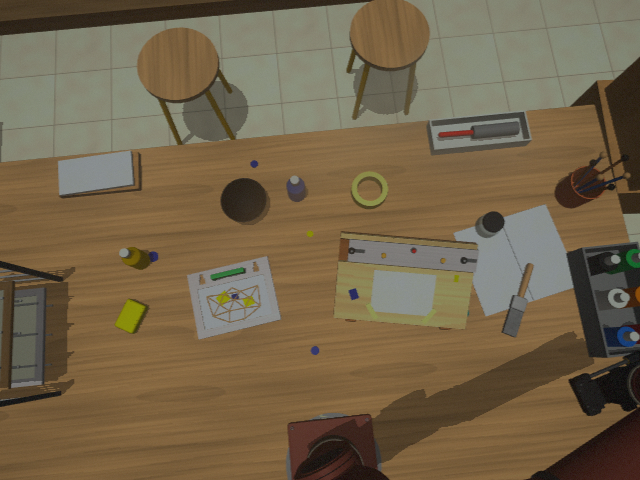

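View pics/wrist0.png

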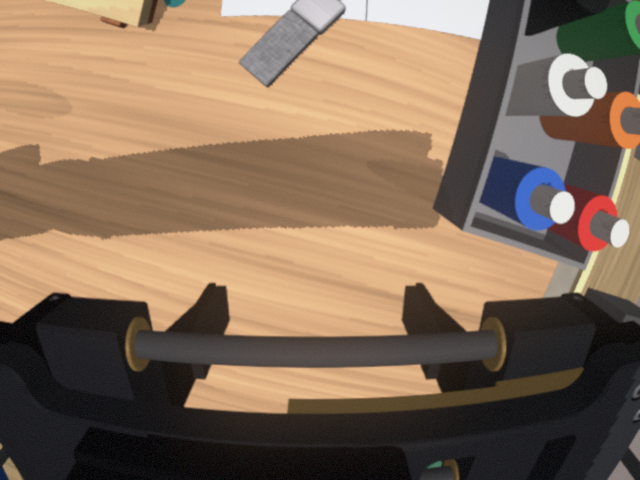

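```bash
cat > h.py <<'E'
from rig import manip
import numpy as np,cv2
from scipy.spatial.transform import Rotation as Ro
def R2q(R):
    q=Ro.from_matrix(R).as_quat(); return [q[3],q[0],q[1],q[2]]
def q2R(q): return Ro.from_quat([q[1],q[2],q[3],q[0]]).as_matrix()
def tool_R(yaw,tilt=0,flip=False):
    """tool for a frame with this yaw, raked by tilt (rad). tool x=-fz, tool y=+-fx"""
    F=Ro.from_euler('z',yaw).as_matrix()@Ro.from_euler('y',-tilt).as_matrix()
    s=-1 if flip else 1
    return np.stack([-F[:,2],s*F[:,0],-s*F[:,1]],1)
def wristshot(name):
    p=np.array(manip.get_eef_pos());R=q2R(manip.get_tcp_rot())
    im=manip.grab_frame("wrist"); cv2.imwrite(f"pics/{name}.png",im[:,:,::-1])
    np.savez(f"pics/{name}.npz",p=p,R=R); return im,p,R
def ray(uv,p,R):
    c=manip.get_calibration("wrist");T=np.array(c["tool_from_camera"])
    d=(np.array(uv,float)-[c["cx"],c["cy"]])/c["fx"]
    r=np.linalg.norm(d); v=np.array([*(d/r*np.sin(r)),np.cos(r)]) if r>0 else np.array([0,0,1.])
    return p+R@T[:3,3], R@T[:3,:3]@v
def proj(X,p,R):
    c=manip.get_calibration("wrist");T=np.array(c["tool_from_camera"])
    x=T[:3,:3].T@(R.T@(np.array(X)-p)-T[:3,3])
    th=np.arctan2(np.hypot(x[0],x[1]),x[2]);a=np.hypot(x[0],x[1])
    return np.array([c["cx"],c["cy"]])+c["fx"]*th*x[:2]/a
def cam2w(at,p,R):
    T=np.array(manip.get_calibration("wrist")["tool_from_camera"])
    return p+R@(T[:3,:3]@np.array(at)+T[:3,3])
E
python3 - <<'E'
from h import *
print(np.round(q2R(manip.get_tcp_rot()),2).tolist())
for f in (False,True):
  for P,tl in [((.52,-.2,.3),0),((.54,.247,.02),0),((.5,-.25,.2),.436)]:
    q=manip.inverse_kinematics(list(P),R2q(tool_R(0.0,tl,f))); print(f,P,None if q is None else np.round(q,2))
E
```

```text
[[-0.0, 0.26, -0.97], [0.0, -0.97, -0.26], [-1.0, -0.0, 0.0]]
False (0.52, -0.2, 0.3) [ 0.73  0.14 -0.5   1.5   0.07  1.52  0.23]
False (0.54, 0.247, 0.02) [ 0.24  0.56 -0.96  1.75  0.51  1.1  -0.88]
False (0.5, -0.25, 0.2) [ 0.86 -0.12 -0.3   2.02 -0.34  0.88  0.73]
True (0.52, -0.2, 0.3) [-0.82  0.25  1.35  1.56 -0.24  1.52 -2.61]
True (0.54, 0.247, 0.02) [ 0.33  0.64 -1.1   1.75  0.62  1.15  2.18]
True (0.5, -0.25, 0.2) [ 0.77 -0.12 -0.21  2.03 -0.33  0.88 -2.42]
```

```bash
python3 - <<'E'
from h import *
manip.reach([.50,-.20,.30],R2q(tool_R(0)))
print(manip.get_t())
im,p,R=wristshot("w1");print(p)
for th in ["mark","rail_top","easel"]:
    for d in manip.spot_point(th,"wrist")[:2]: print(th,round(d["confidence"],2),np.round(cam2w(d["at"],p,R),4))
E
```

```text
2.7417
[ 0.49943325 -0.2015714   0.299539  ]
mark 0.7 [ 0.5224 -0.2602  0.1143]
rail_top 0.85 [ 0.5228 -0.2574  0.1166]
easel 0.73 [ 0.456  -0.2404 -0.0009]
easel 0.49 [ 0.767   0.0241 -0.0026]
```

View pics/w1.png

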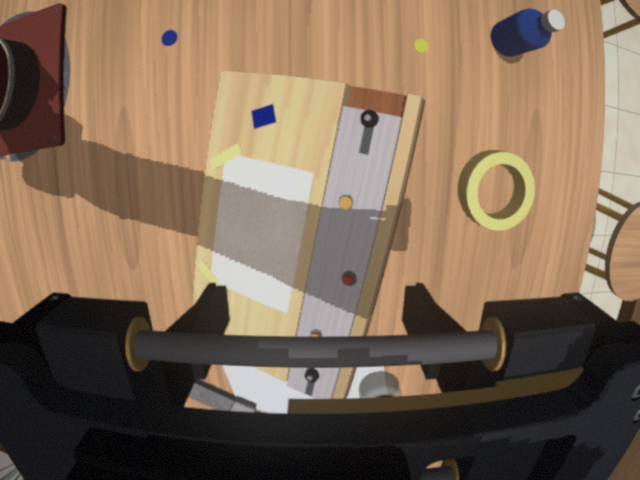

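```bash
python3 - <<'E'
from h import *
manip.servo_line([.50,-.315,.29],v=.2,rot=R2q(tool_R(-.19)))
manip.hold(.2)
print(manip.get_t())
im,p,R=wristshot("w2");print(p)
for th in ["mark","rail_top","easel"]:
    for d in manip.spot_point(th,"wrist")[:2]: print(th,round(d["confidence"],2),np.round(cam2w(d["at"],p,R),4))
cv2.imwrite("pics/w2c.png",cv2.resize(im[40:340,200:560,::-1],None,fx=2,fy=2,interpolation=cv2.INTER_CUBIC))
E
```

```text
3.8667
[ 0.5005311  -0.31356437  0.29056745]
mark 0.63 [ 0.521  -0.2591  0.1172]
rail_top 0.75 [ 0.5219 -0.2569  0.1151]
easel 0.64 [ 0.455  -0.2417 -0.0015]
```

View pics/w2c.png

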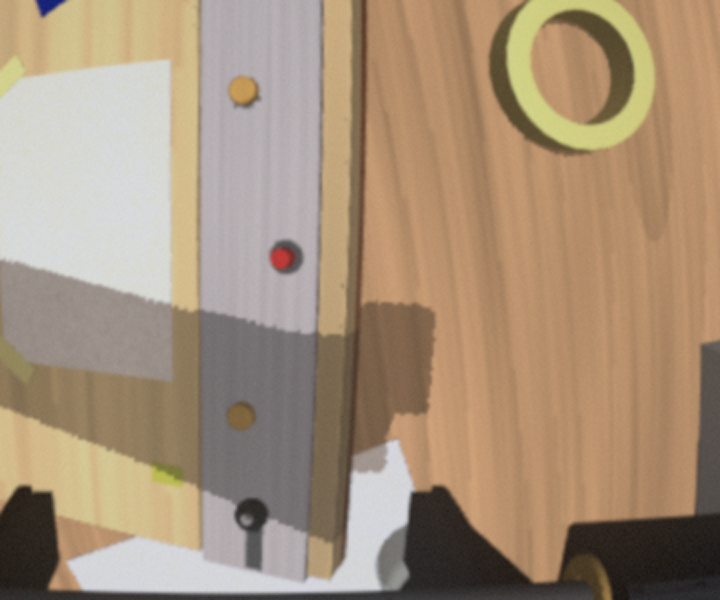

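```bash
cat >> h.py <<'E'
def hit(uv,p,R,z):
    o,d=ray(uv,p,R); return o+d*(z-o[2])/d[2]
def blob(im,uv,rad,lo,hi):
    hsv=cv2.cvtColor(im,cv2.COLOR_RGB2HSV)
    m=cv2.inRange(hsv,np.array(lo),np.array(hi)); k=np.zeros_like(m); cv2.circle(k,(int(uv[0]),int(uv[1])),rad,255,-1); m&=k
    M=cv2.moments(m,True); return M["m10"]/M["m00"],M["m01"]/M["m00"],M["m00"]
E
python3 - <<'E'
from h import *
n=np.load("pics/w2.npz");p,R=n["p"],n["R"]
im=cv2.imread("pics/w2.png")[:,:,::-1].copy()
hsv=cv2.cvtColor(im,cv2.COLOR_RGB2HSV)
for uv in [(321,85),(320,248),(341,169)]:print(hsv[uv[1],uv[0]], hsv[uv[1]+12,uv[0]])
a=blob(im,(321,85),11,(8,100,60),(25,255,255));b=blob(im,(320,248),11,(8,100,60),(25,255,255));c=blob(im,(341,169),11,(0,110,100),(8,255,255))
print(a,b,c)
z=.117+.014*np.cos(np.radians(25))
A=hit(a[:2],p,R,z);B=hit(b[:2],p,R,z);d=A-B
print(A,B,np.linalg.norm(d)); yaw=np.arctan2(-d[0],d[1]);print("yaw",yaw)
n3=Ro.from_euler('z',yaw).as_matrix()@[-np.sin(np.radians(25)),0,np.cos(np.radians(25))]
print("mid studs on face",(A+B)/2-.014*n3)
# catch predicted
u=Ro.from_euler('z',yaw).as_matrix()@[np.cos(np.radians(25)),0,np.sin(np.radians(25))]
print("catch proj",proj((A+B)/2-.004*n3+.0185*u,p,R))
E
```

```text
[ 18 143 195] [163  10 180]
[ 17 128 126] [  0  11 118]
[  1 180 186] [167  10 179]
(321.22972972972974, 84.85810810810811, 148.0) (320.032, 247.624, 125.0) (340.8125, 168.55208333333334, 96.0)
[ 0.52802534 -0.19126122  0.12968831] [ 0.49789031 -0.34675632  0.12968831] 0.15838827581732542
yaw -0.19142744663436265
mid studs on face [ 0.51876641 -0.27013447  0.117     ]
catch proj [340.45799643 168.78742198]
```

```bash
python3 - <<'E'
from h import *
n=np.load("pics/w2.npz");p,R=n["p"],n["R"]
S=np.array([.51296,-.2690,.12969]) # mid head tops (ray estimate)
off=R.T@(S-p); print(off)
yaw=.12; R2=tool_R(yaw)
tgt=np.array([.540,.2475,.006])-R2@off; print(tgt)
manip.servo_line(tgt.tolist(),v=.3,rot=R2q(R2)); manip.hold(.2); print(manip.get_t())
im,p,R=wristshot("w3");print(p)
for th in ["frame","grip","keyholes"]:
    for d in manip.spot_point(th,"wrist")[:1]: print(th,round(d["confidence"],2),np.round(cam2w(d["at"],p,R),4))
cv2.imwrite("pics/w3c.png",cv2.resize(im[20:320,140:500,::-1],None,fx=2,fy=2,interpolation=cv2.INTER_CUBIC))
E
```

```text
[ 0.16087221  0.00378078 -0.04612864]
[0.54176857 0.20125049 0.16687221]
6.1917
[0.54205074 0.20044245 0.16707548]
frame 0.71 [0.474  0.2396 0.001 ]
grip 0.9 [0.5408 0.2463 0.0314]
keyholes 0.84 [0.5415 0.2505 0.0006]
```

View pics/w3c.png

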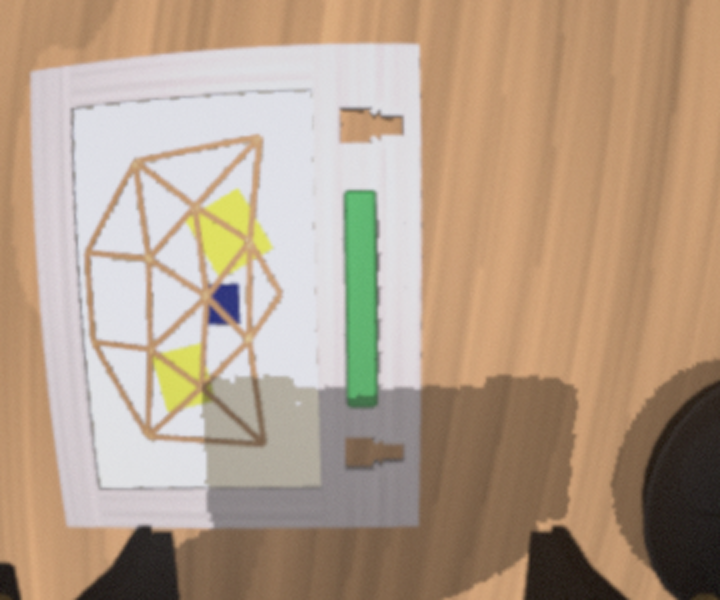

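```bash
python3 - <<'E'
from h import *
n=np.load("pics/w3.npz");p,R=n["p"],n["R"]
im=cv2.imread("pics/w3.png")[:,:,::-1].copy()
hsv=cv2.cvtColor(im,cv2.COLOR_RGB2HSV)
m=cv2.inRange(hsv,np.array((5,50,30)),np.array((25,255,255)))
nl,lab,st,ce=cv2.connectedComponentsWithStats(m,connectivity=4)
P={}
for i in range(1,nl):
    if 80<st[i,4]<2000 and 300<ce[i][0]<350: print(i,st[i],ce[i])
for nm,r0,r1 in (("up",65,100),("lo",230,262)):
    mm=m[r0:r1,305:350]
    print(nm); 
    for r in range(mm.shape[0]):
        c=np.where(mm[r])[0]
        if len(c): print(r+r0,c.min()+305,c.max()+305,len(c))
g=cv2.inRange(hsv,np.array((45,80,30)),np.array((80,255,255)))
ys,xs=np.where(g);print("green",xs.min(),xs.max(),ys.min(),ys.max())
print(cv2.minAreaRect(np.argwhere(g)[:,::-1].astype(np.float32)))
E
```

```text
2 [310  75  31  16 388] [322.70876289  82.47680412]
5 [313 239  29  14 316] [324.91139241 245.4778481 ]
up
75 310 324 15
76 310 324 15
77 310 329 18
78 310 339 23
79 310 340 31
80 310 340 31
81 310 340 31
82 310 340 31
83 310 340 31
84 310 340 31
85 310 340 31
86 310 340 31
87 310 330 21
88 310 329 18
89 310 324 15
90 310 324 15
lo
239 313 325 13
240 313 326 14
241 313 330 17
242 313 340 28
243 313 341 29
244 313 341 29
245 313 341 29
246 313 341 29
247 313 341 29
248 313 340 28
249 313 340 28
250 313 330 16
251 313 326 14
252 313 325 13
green 313 327 116 222
((320.0, 169.0), (106.0, 14.0), 90.0)
```

```bash
python3 - <<'E'
from h import *
from scipy.optimize import least_squares
n=np.load("pics/w3.npz");p,R=n["p"],n["R"]
# (pixel coord, axis(0 col,1 row), frame pt approx)
obs=[(90.5,1,(66,71.5,6)),(74.5,1,(66,88.5,0)),(86.4,1,(79,75.25,6)),(78.2,1,(79,84.75,0)),
(238.5,1,(66,-71.5,6)),(252.5,1,(66,-88.5,0)),(241.6,1,(79,-75.25,6)),(249.4,1,(79,-84.75,0)),
(309.6,0,(57.5,80,3)),(312.6,0,(57.5,-80,3)),(313-.4,0,(59,0,40)),(327.6,0,(73,0,40)),(115.5,1,(66,48,40)),(221,1,(66,-48,40))]
def res(q):
    F=Ro.from_euler('z',q[2]).as_matrix(); out=[]
    for v,a,X in obs:
        X=F@(np.array(X)/1e3)+[q[0],q[1],q[3]]; out.append(proj(X,p,R)[a]-v)
    return np.array(out)
for free in (0,1):
    f=(lambda q:res([*q[:3],0])) if not free else res
    s=least_squares(f,[.474,.24,.12,0],loss='soft_l1'); q=s.x; print(np.round(q,4)); print(np.round(f(q),2))
    F=Ro.from_euler('z',q[2]).as_matrix();print("key/grip",(F@[.066,0,0]+[q[0],q[1],0])[:2])
# studs same method
n=np.load("pics/w2.npz");p,R=n["p"],n["R"]
def rs(q):
    u=np.array([-np.sin(q[2]),np.cos(q[2]),0])*.08; c=np.array([q[0],q[1],.12969+q[3]])
    return np.r_[proj(c+u,p,R)-[321.23,84.86],proj(c-u,p,R)-[320.03,247.62]]
s=least_squares(rs,[.513,-.269,-.19,0]);print(np.round(s.x,4),s.fun)
E
```

```text
[0.4743 0.2399 0.1357 0.    ]
[ 0.41 -0.33  0.49 -0.33 -0.15  0.08  0.16 -0.5  -0.16 -0.18 -0.42  0.92
 -1.29  3.15]
key/grip [0.53964584 0.24885329]
[ 0.4743  0.2399  0.1357 -0.0007]
[ 0.55 -0.17  0.63 -0.17 -0.29 -0.08  0.01 -0.66 -0.15 -0.18 -0.42  0.89
 -1.19  3.02]
key/grip [0.53964925 0.2487948 ]
[ 0.5133 -0.2691 -0.1914 -0.0036] [-5.68434189e-14  4.26325641e-14  0.00000000e+00  0.00000000e+00]
```

```bash
python3 - <<'E'
from h import *
from scipy.optimize import least_squares
n=np.load("pics/w2.npz");p,R=n["p"],n["R"];t=np.radians(25)
def rs(q,h=.0107,full=False):
    F=Ro.from_euler('z',q[2]).as_matrix()
    u=F@[0,.08,0]; N=F@[-np.sin(t),0,np.cos(t)]; U=F@[np.cos(t),0,np.sin(t)]
    c=np.array([q[0],q[1],.117])
    f=c+h*N
    r=np.r_[proj(f+u,p,R)-[321.23,84.86],proj(f-u,p,R)-[320.03,247.62]]
    if full: return proj(c+.0185*U+.007*N,p,R), proj(c+.0185*U+.010*N,p,R)
    return r
s=least_squares(rs,[.513,-.269,-.19]);print(np.round(s.x,4),s.fun); print(rs(s.x,full=True))
E
```

```text
[ 0.5177 -0.2699 -0.1914] [ 0.00116169 -0.12792283 -0.00059998  0.14008665]
(array([340.17398643, 168.82288329]), array([339.01629558, 169.11808335]))
```

```bash
python3 - <<'E'
from h import *
R=tool_R(.1357); g=np.array([.53965,.24885])
manip.servo_line([*g,.06],v=.2,rot=R2q(R))
manip.servo_line([*g,.012],v=.08,contact_N=8)
print(manip.get_eef_pos(),manip.get_ft_force())
manip.move_gripper(.0,squeeze=50)
print(manip.get_gripper_width(),manip.get_ft_force(),manip.get_t())
q=manip.get_eef_pos();print(q)
manip.servo_line([q[0],q[1],q[2]+.12],v=.12); manip.hold(.2)
print(manip.get_gripper_width(),manip.get_ft_force(),manip.get_torque(),manip.get_t())
im,p,R=wristshot("w4");
cv2.imwrite("pics/w4c.png",im[:,:,::-1])
E
```

```text
[0.53969507 0.24911648 0.01210706] [0.1268195  1.43252811 0.76490929]
0.00034036741399521637 [0.29625885 0.60031925 0.34176466] 9.4
[0.53965909 0.24884766 0.01200712]
0.00048280302427550426 [-0.29873059  0.30249021  0.62498424] [ 0.00220787 -0.12165516  0.02168703] 10.75
```

View pics/w4c.png

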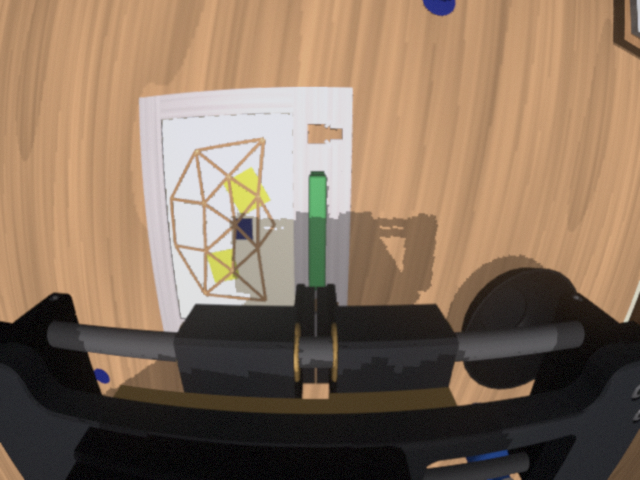

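```bash
python3 - <<'E'
from h import *
n=np.load("pics/w4.npz");p,R=n["p"],n["R"];print(p,R2q(R))
F=Ro.from_euler('z',.1357).as_matrix();o=np.array([.4743,.2399,0])
for dz in (0,.12):
  for X in [(.066,.08,.003),(.066,.048,.04),(.066,-.048,.04),(.095,.12,.006),(-.095,.12,.006),(.066,0,.04)]:
    print(dz,X,proj(F@X+o+[0,0,dz],p,R).round(1))
print("tips",proj(p,p,R))
E
```

```text
[0.53931446 0.24875091 0.1313444 ] [np.float64(0.5325468430275488), np.float64(0.46459689373444535), np.float64(0.5330198644453545), np.float64(-0.46522404325265865)]
0 (0.066, 0.08, 0.003) [317.2 133.3]
0 (0.066, 0.048, 0.04) [317.3 175.8]
0 (0.066, -0.048, 0.04) [317.  291.1]
0 (0.095, 0.12, 0.006) [352.   87.1]
0 (-0.095, 0.12, 0.006) [138.1  97.9]
0 (0.066, 0, 0.04) [317.1 236.1]
0.12 (0.066, 0.08, 0.003) [318.  136.1]
0.12 (0.066, 0.048, 0.04) [318.3 209.8]
0.12 (0.066, -0.048, 0.04) [317.5 382.2]
0.12 (0.095, 0.12, 0.006) [373.8  62.8]
0.12 (-0.095, 0.12, 0.006) [56.2 90.1]
0.12 (0.066, 0, 0.04) [317.9 306. ]
tips [316.97380909 282.62049787]
```

```bash
python3 - <<'E'
from h import *
R=tool_R(.1357); g=np.array([.53965,.24885])
manip.move_gripper(.06,squeeze=30)
print(manip.get_gripper_width(),manip.get_t())
manip.servo_line([*g,.012],v=.15,contact_N=8)
im,p,R=wristshot("w5"); print(p,manip.get_t())
s=manip.grab_frame("scene"); cv2.imwrite("pics/s5.png",cv2.resize(s[220:380,320:500,::-1],None,fx=4,fy=3.6))
E
```

```text
0.05995628486359955 11.9833
[0.54021864 0.24936227 0.01293178] 12.9833
```

View pics/w5.png

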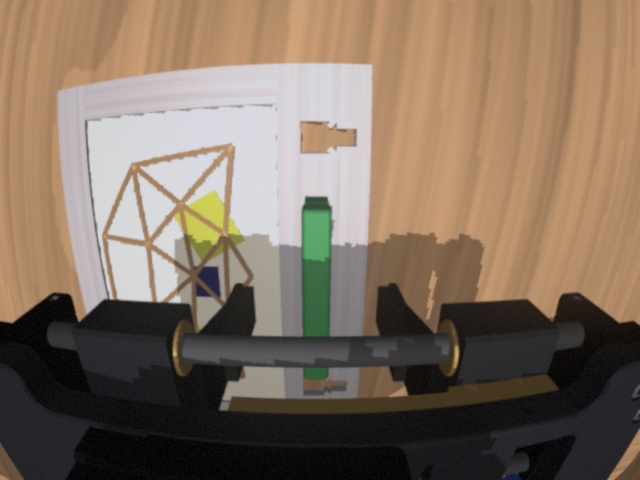

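View pics/s5.png

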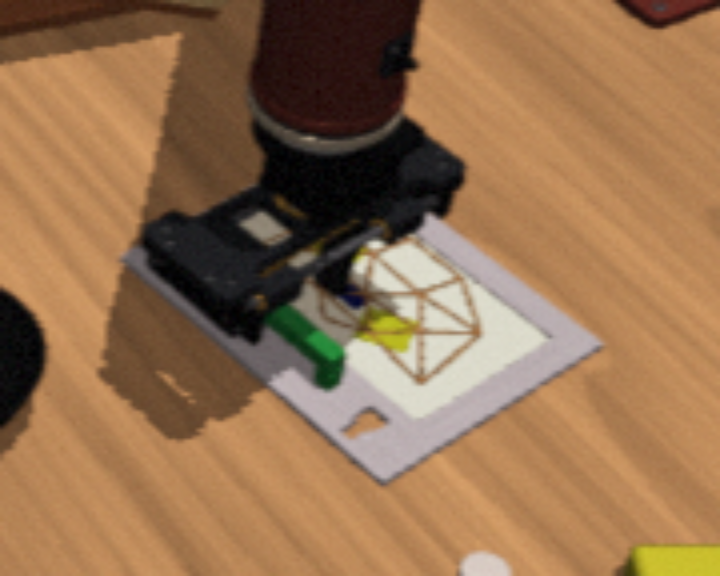

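```bash
python3 - <<'E'
from h import *
for w in (.03,.008):
    manip.move_gripper(w,squeeze=45)
    print(manip.get_gripper_width(),manip.get_ft_force(),manip.get_eef_pos(),manip.get_t())
im,p,R=wristshot("w6"); print(p,manip.get_t())
E
```

```text
0.030081171899591495 [-0.02590254  0.45378835 -0.31485603] [0.53959816 0.24887065 0.01196061] 13.8417
0.008219224766171936 [-0.32377968  0.13989122  0.24166617] [0.5396783  0.24881964 0.01201029] 14.55
[0.5396783  0.24881964 0.01201029] 14.6
```

View pics/w6.png

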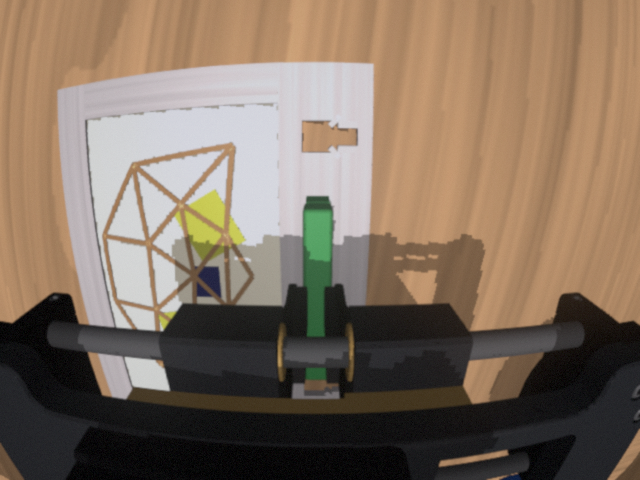

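```bash
python3 - <<'E'
import cv2
a=cv2.imread("pics/w6.png")[180:400,250:390];b=cv2.imread("pics/w5.png")[180:400,250:390]
cv2.imwrite("pics/cmp.png",cv2.hconcat([cv2.resize(b,None,fx=2.7,fy=2.7,interpolation=2),cv2.resize(a,None,fx=2.7,fy=2.7,interpolation=2)]))
E
```

```text
(no output)
```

View pics/cmp.png

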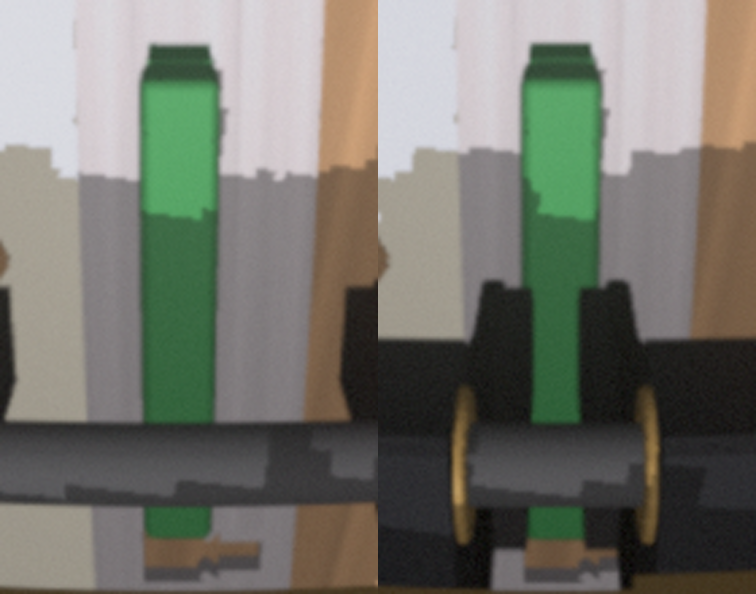

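```bash
python3 - <<'E'
from h import *
from scipy.optimize import least_squares
F=Ro.from_euler('z',.1357).as_matrix();o=np.array([.4743,.2399,0])
D={k:np.load(f"pics/{k}.npz") for k in("w3","w4","w5","w6")}
def P(k,X): return proj(F@X+o,D[k]["p"],D[k]["R"])
obs=[("w3",1,1,115.5),("w3",-1,1,221),("w5",1,1,209.6),("w5",-1,1,378.5)]
def f(q):
    return [P(k,[.066,q[1]+s*q[2],q[0]])[a]-v for k,s,a,v in obs]
s=least_squares(f,[.04,0,.048]);print(s.x,s.fun)
for h in (.04,.03,.025): print(h,[np.round(P("w5",[.066+d,.03,h])[0],1) for d in(-.007,.007)],[np.round(P("w3",[.066+d,.0,h])[0],1) for d in(-.007,.007)], f([h,0,.048]))
print("w5 keyhole check",P("w5",[.0575,.08,.003]),P("w5",[.066,.0885,.0]),P("w5",[.066,.0715,.006]))
c=D["w5"]; print("tips z", [proj(c["p"]+c["R"]@np.array([dx,.03,0]),c["p"],c["R"]) for dx in (0,-.01,-.02)])
E
```

```text
[0.04020557 0.00118109 0.04675548] [-1.17012917  0.60440088  0.63204352 -0.47629824]
0.04 [np.float64(301.1), np.float64(331.2)] [np.float64(312.2), np.float64(328.6)] [np.float64(-1.2349783673491856), np.float64(3.200577842978646), np.float64(0.39631174917474254), np.float64(2.6474926706612223)]
0.03 [np.float64(301.8), np.float64(330.4)] [np.float64(312.3), np.float64(328.2)] [np.float64(-0.8025305057872743), np.float64(0.4056648707653778), np.float64(-4.134718709262728), np.float64(-8.025159413053473)]
0.025 [np.float64(302.2), np.float64(330.0)] [np.float64(312.3), np.float64(328.0)] [np.float64(-0.5960236931130822), np.float64(-0.9327009537429944), np.float64(-6.2183193042342), np.float64(-13.076544963908646)]
w5 keyhole check [300.17866043 137.02355829] [316.09010391 121.3860977 ] [316.08339137 153.02175883]
tips z [array([370.0798935, 282.3757947]), array([372.58319295, 289.78739995]), array([375.30633885, 297.89102545])]
```

```bash
python3 - <<'E'
from h import *
c=np.load("pics/w5.npz");p,R=c["p"],c["R"]
for z in (-.0095,0):
  for dx in (0,-.01,-.02,-.03,-.04): print(z,dx,proj(p+R@np.array([dx,.03,z]),p,R).round(1),proj(p+R@np.array([dx,-.03,z]),p,R).round(1))
manip.move_gripper(.06)
hit_=manip.servo_line([.53965,.24885,-.014],v=.06,contact_N=4)
print(hit_,manip.get_eef_pos(),manip.get_ft_force(),manip.get_t())
im,p,R=wristshot("w7")
s=manip.grab_frame("scene"); cv2.imwrite("pics/s7.png",cv2.resize(s[220:380,320:500,::-1],None,fx=4,fy=3.6))
E
```

```text
-0.0095 0 [371.  266.7] [263.  266.6]
-0.0095 -0.01 [373.6 273.6] [260.5 273.5]
-0.0095 -0.02 [376.5 281. ] [257.8 281. ]
-0.0095 -0.03 [379.6 289.3] [254.8 289.2]
-0.0095 -0.04 [383.  298.4] [251.6 298.4]
0 0 [370.1 282.4] [263.8 282.3]
0 -0.01 [372.6 289.8] [261.4 289.7]
0 -0.02 [375.3 297.9] [258.9 297.8]
0 -0.03 [378.3 306.8] [256.1 306.7]
0 -0.04 [381.5 316.6] [253.  316.5]
False [ 0.5394415   0.24892147 -0.01427291] [-0.90112075  0.6695804  -0.40612359] 16.2667
```

View pics/w7.png

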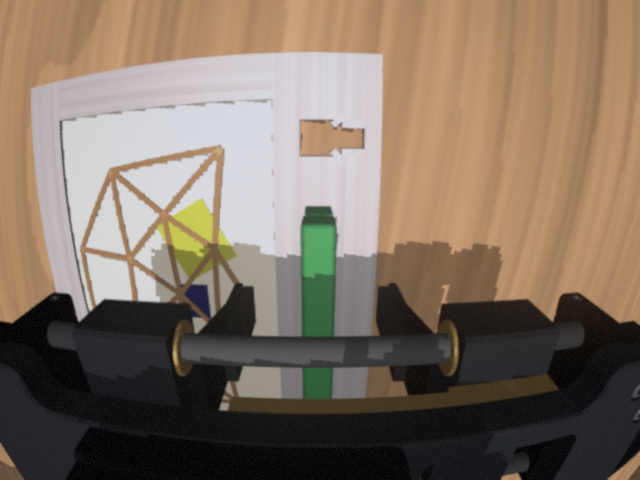

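View pics/s7.png

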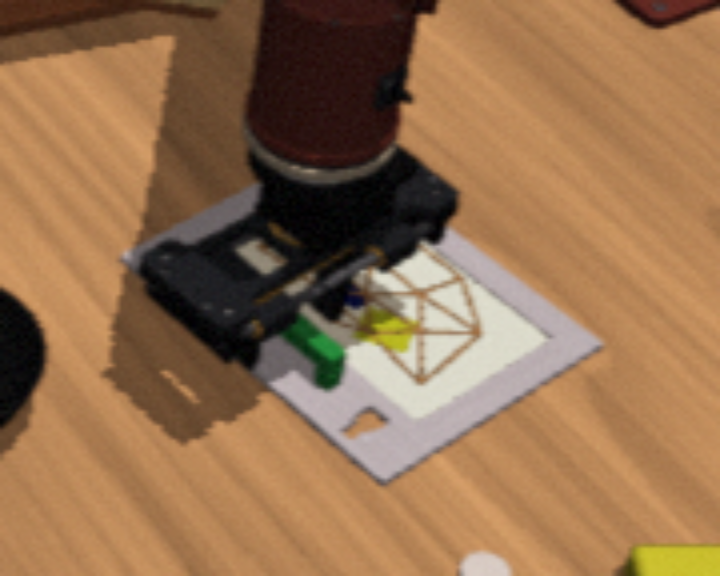

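```bash
python3 - <<'E'
from h import *
manip.servo_line([.53965,.24885,-.016],v=.05,contact_N=4)
manip.move_gripper(.0,squeeze=50)
p=np.array(manip.get_eef_pos());print(manip.get_gripper_width(),manip.get_ft_force(),p,manip.get_t())
np.save("grasp_p.npy",p)
wristshot("w8")
manip.servo_line([p[0],p[1],p[2]+.10],v=.12); 
print(manip.get_gripper_width(),manip.get_ft_force(),manip.get_torque(),manip.get_t())
im,p,R=wristshot("w9");print(p)
E
```

```text
0.013719793072414561 [ 0.68417556  0.54766339 -0.65000116] [ 0.53978864  0.2488665  -0.01596447] 17.45
0.01358744774228071 [ 0.34991935 -0.07342502 -3.3606299 ] [ 0.05040453 -0.28122122  0.0463622 ] 18.4833
[0.53929002 0.24842061 0.08314326]
```

View pics/w9.png

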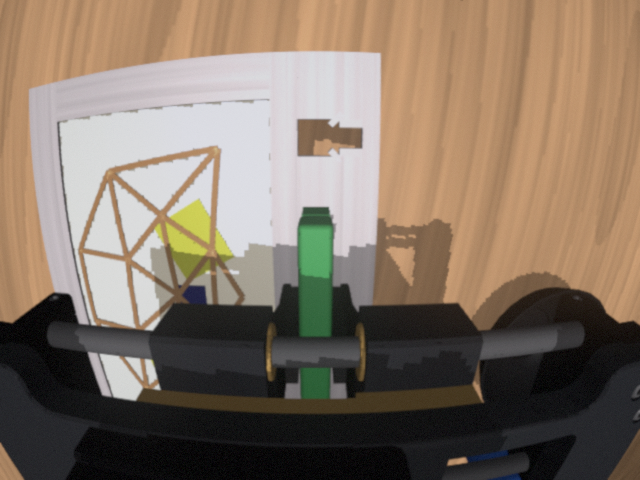

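View pics/w8.png

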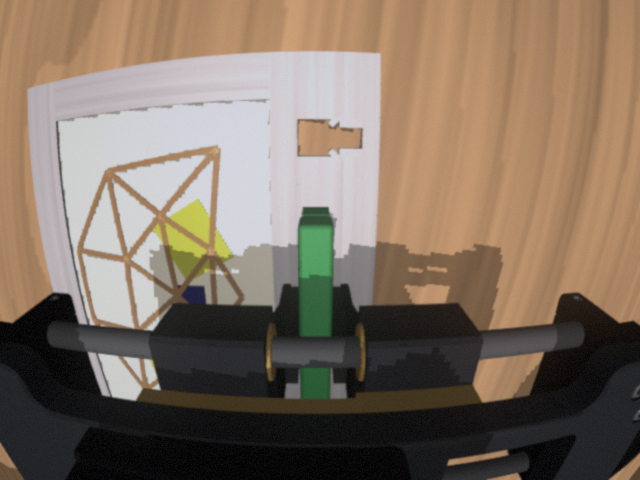

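```bash
cat > fit.py <<'E'
from h import *
from scipy.optimize import least_squares
def edges(name):
    im=cv2.imread(f"pics/{name}.png"); hsv=cv2.cvtColor(im,cv2.COLOR_BGR2HSV)
    s=cv2.GaussianBlur(hsv[:,:,1],(3,3),0).astype(float)
    def cross(line,start,step,thr=55):  # subpixel crossing of thr
        i=start
        while (line[i]-thr)*(line[i+step]-thr)>0: i+=step
        return i+step*(thr-line[i])/(line[i+step]-line[i])
    g={}
    med=lambda v:float(np.median(v))
    g["mL"]=med([cross(s[r],305,-1) for r in range(128,150)])
    g["mT"]=med([cross(s[:,c],135,-1) for c in range(302,318)])
    g["mB"]=med([cross(s[:,c],140,1) for c in range(302,318)])
    g["R"]=[(r,med([cross(s[rr],370,1) for rr in range(r-4,r+5)])) for r in (80,110,180,220)]
    g["L"]=[(r,med([cross(s[rr],75,-1,45) for rr in range(r-4,r+5)])) for r in (110,150,200,250)]
    return g
if __name__=="__main__":
    for n in ("w7","w8","w9"): print(n,edges(n))
E
python3 fit.py
```

```text
w7 {'mL': 300.281746031746, 'mT': 119.90277777777777, 'mB': 154.83600713012476, 'R': [(80, 382.3235294117647), (110, 382.09375), (180, 380.23333333333335), (220, 378.5)], 'L': [(110, 31.0), (150, 33.148148148148145), (200, 38.61764705882353), (250, 46.885714285714286)]}
w8 {'mL': 297.39736842105265, 'mT': 119.5060975609756, 'mB': 155.02899159663866, 'R': [(80, 380.3142857142857), (110, 380.0967741935484), (180, 378.3103448275862), (220, 376.62068965517244)], 'L': [(110, 27.62857142857143), (150, 29.75), (200, 35.172413793103445), (250, 43.65714285714286)]}
w9 {'mL': 297.8787878787879, 'mT': 119.5, 'mB': 154.49285714285713, 'R': [(80, 380.5), (110, 380.1875), (180, 378.5), (220, 377.3333333333333)], 'L': [(110, 28.885714285714286), (150, 31.20689655172414), (200, 36.57142857142857), (250, 45.142857142857146)]}
```

```bash
python3 - <<'E'
from h import *
from fit import edges
from scipy.optimize import least_squares
for n in ("w7","w8","w9"):
    g=edges(n);c=np.load(f"pics/{n}.npz");p,R=c["p"].copy(),c["R"]
    dz=0 if n!="w9" else p[2]+.01596
    def f(q):
        F=Ro.from_euler('ZY',[q[2],q[3]]).as_matrix(); k=np.array([q[0],q[1],dz])
        P=lambda X:proj(F@(np.array(X)-[.066,0,0])+k,p,R)
        r=[P([.0575,.08,.003])[0]-g["mL"],P([.066,.0885,0])[1]-g["mT"],P([.066,.0715,.006])[1]-g["mB"]]
        for nm,x in (("R",.095),("L",-.095)):
            for row,col in g[nm]:
                # point on the edge at this row
                a=P([x,.11,.006]);b=P([x,.05,.006]);m=P([x,.08,.006])
                y=np.linspace(.0,.12,25); pts=np.array([P([x,yy,.006]) for yy in y])
                if pts[:,1].min()<=row<=pts[:,1].max(): r.append(np.interp(row,pts[::-1,1],pts[::-1,0])-col)
        if n!="w9": r.append(q[3]*1e4)
        return np.array(r)
    s=least_squares(f,[.5397,.2489,.1357,0],diff_step=1e-6);q=s.x
    print(n,np.round(q,4),np.round(s.fun,2)); d=R.T@(np.array([q[0],q[1],dz])-p); print("tool-rel keyhole pt",np.round(d*1e3,2),"tcp rot x-axis",np.round(R[:,0],4),"yaw tool",np.arctan2(R[1,1],R[0,1]))
E
```

```text
Traceback (most recent call last):
  File "h.py", line 22, in proj
    c=manip.get_calibration("wrist");T=np.array(c["tool_from_camera"])
ValueError: time passes only in moves, steps and waits
```

```bash
sed -i 's/manip.get_calibration("wrist")/CAL/; s/^def ray/CAL=manip.get_calibration("wrist")\ndef ray/' h.py; sed -i 's/T=np.array(manip.get_calibration("wrist")\[/T=np.array(CAL[/' h.py; grep -n CAL h.py
cat > fit2.py <<'E'
from h import *
from fit import edges
from scipy.optimize import least_squares
def fitframe(n,dz,flat):
    g=edges(n);c=np.load(f"pics/{n}.npz");p,R=c["p"].copy(),c["R"]
    def f(q):
        F=Ro.from_euler('ZY',[q[2],q[3]]).as_matrix(); k=np.array([q[0],q[1],dz])
        P=lambda X:proj(F@(np.array(X)-[.066,0,0])+k,p,R)
        r=[P([.0575,.08,.003])[0]-g["mL"],P([.066,.0885,0])[1]-g["mT"],P([.066,.0715,.006])[1]-g["mB"]]
        for nm,x in (("R",.095),("L",-.095)):
            y=np.linspace(.0,.14,15); pts=np.array([P([x,yy,.006]) for yy in y])
            for row,col in g[nm]: r.append(np.interp(row,pts[::-1,1],pts[::-1,0])-col)
        if flat: r.append(q[3]*1e4)
        return np.array(r)
    s=least_squares(f,[.5397,.2489,.1357,0],diff_step=1e-6);q=s.x
    print(n,np.round(q,4),np.round(s.fun,2)); d=R.T@(np.array([q[0],q[1],dz])-p)
    print("tool-rel keyhole pt mm",np.round(d*1e3,2),"tool x",np.round(R[:,0],4),"tool yaw",np.arctan2(R[1,1],R[0,1]))
if __name__=="__main__":
    fitframe("w7",0,True);fitframe("w8",0,True);fitframe("w9",np.load("pics/w9.npz")["p"][2]+.01596,False)
E
python3 fit2.py
```

```text
16:CAL=manip.get_calibration("wrist")
18:    c=CAL;T=np.array(c["tool_from_camera"])
23:    c=CAL;T=np.array(c["tool_from_camera"])
28:    T=np.array(CAL["tool_from_camera"])
w7 [ 0.5398  0.2491  0.1344 -0.    ] [-0.14 -0.84  0.82  0.3   0.23  0.33  0.37 -0.53 -0.51 -0.55 -0.36 -0.03]
tool-rel keyhole pt mm [-14.27   0.38  -0.12] tool x [-6.e-04 -0.e+00 -1.e+00] tool yaw 0.13580972912501116
w8 [ 0.539   0.249   0.1345 -0.    ] [-0.05 -0.73  0.7   0.3   0.24  0.33  0.39 -0.64 -0.57 -0.52 -0.48 -0.04]
tool-rel keyhole pt mm [-15.96  -0.81  -0.2 ] tool x [ 2.e-04  1.e-04 -1.e+00] tool yaw 0.1355682038800755
w9 [ 0.5387  0.2487  0.1364 -0.0096] [-0.49 -1.    0.97  0.11  0.19  0.3  -0.1  -0.03 -0.1   0.07  0.06]
tool-rel keyhole pt mm [-15.96  -0.62  -0.33] tool x [-1.2e-03 -7.0e-04 -1.0e+00] tool yaw 0.1356614202383075
```

```bash
cat >> h.py <<'E'
S0=np.array([.5177,-.2699,.117]); YAW=-.1914; D=np.array([-.01596,-.0007,-.00025]); T25=np.radians(25)
_F=Ro.from_euler('z',YAW).as_matrix(); UP=_F@[np.cos(T25),0,np.sin(T25)]; LAT=_F@[0,1,0]; NRM=_F@[-np.sin(T25),0,np.cos(T25)]
def pose(h,u=0,v=0,tilt=.430,yaw=YAW):
    R=tool_R(yaw,tilt); return (S0+h*NRM+u*UP+v*LAT-R@D).tolist(), R2q(R)
def where(tilt=.43):
    p=np.array(manip.get_eef_pos()); R=q2R(manip.get_tcp_rot()); k=p+R@D-S0
    return np.round(np.array([k@NRM,k@UP,k@LAT])*1e3,2)
def force():
    f=np.array(manip.get_ft_force()); return np.round([f@NRM,f@UP,f@LAT],2)
E
python3 - <<'E'
from h import *
p=manip.get_eef_pos()
manip.servo_line([p[0],p[1],.22],v=.25)
P,q=pose(.09); print(P)
manip.servo_line(P,v=.3,rot=q)
manip.hold(.2)
print(where(),force(),manip.get_torque(),manip.get_gripper_width(),manip.get_t())
for n in ("top","scene"):
    s=manip.grab_frame(n); cv2.imwrite(f"pics/{n}10.png",s[:,:,::-1])
    c=manip.get_calibration(n)
    for th in ("keyholes","grip","frame"):
        for d in manip.spot_point(th,n)[:1]:
            X=c["R"].T@(np.array(d["at"])-c["t"])
            print(n,th,round(d["confidence"],2),np.round(X,4),np.round([(X-S0)@a*1e3 for a in(NRM,UP,LAT)],1))
wristshot("w10")
E
```

```text
[0.48746779078717956, -0.26429649421853213, 0.1843524170301878]
[90.03  0.22  0.71] [-3.83 -0.85  0.07] [ 0.12039163  0.61325596 -0.04313215] 0.013586575454919881 21.3
top keyholes 0.9 [ 0.4834 -0.2649  0.2022] [91.8  4.6 -1.6]
top grip 0.85 [ 0.467  -0.262   0.2261] [120.5  -0.3  -1.9]
top frame 0.72 [ 0.4197 -0.249   0.1719] [ 92.1 -67.6   1.9]
scene keyholes 0.59 [ 0.48   -0.2641  0.2026] [93.7  1.6 -1.4]
scene grip 0.64 [ 0.4698 -0.2632  0.2285] [121.5   3.4  -2.6]
scene frame 0.97 [ 0.4223 -0.2521  0.1677] [ 87.  -66.6  -0.7]
```

View pics/w10.png

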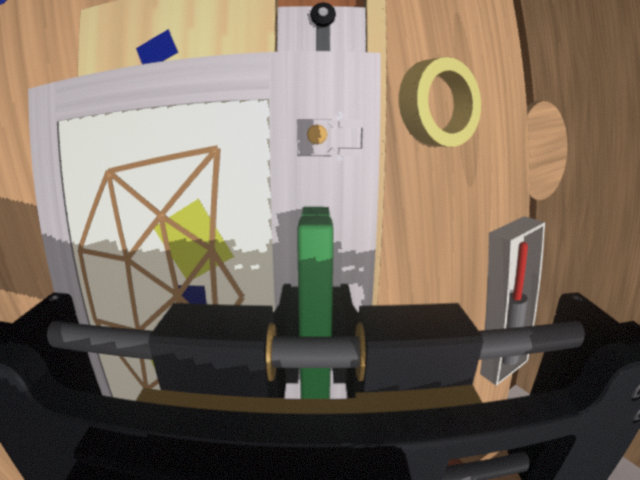

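View pics/scene10.png

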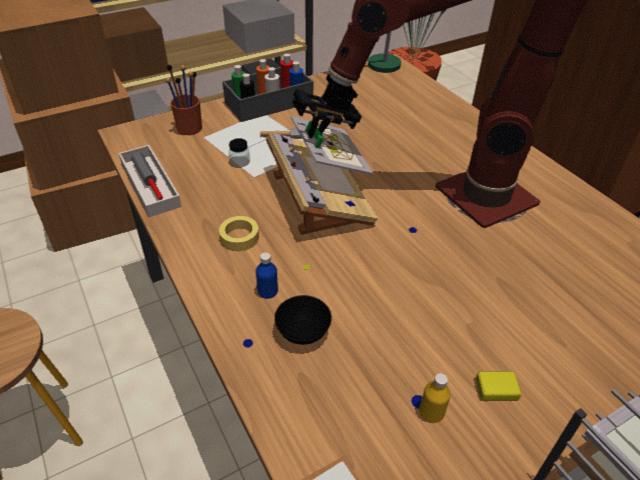

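```bash
python3 - <<'E'
from h import *
n=np.load("pics/w10.npz");print("pred stud", proj(S0+.08*LAT+.0107*NRM,n["p"],n["R"]))
P,q=pose(.024); manip.servo_line(P,v=.12,contact_N=5); manip.hold(.15)
print(where(),force(),manip.get_t())
im,p,R=wristshot("w11")
print("pred stud", proj(S0+.08*LAT+.0107*NRM,p,R))
cv2.imwrite("pics/w11c.png",cv2.resize(im[95:185,265:400,::-1],None,fx=5,fy=5,interpolation=cv2.INTER_CUBIC))
E
```

```text
pred stud [317.1987767  133.79754076]
[24.86  0.79 -0.32] [-4.14 -2.04  0.6 ] 22.6
pred stud [315.38833206 134.85363205]
```

View pics/w11c.png

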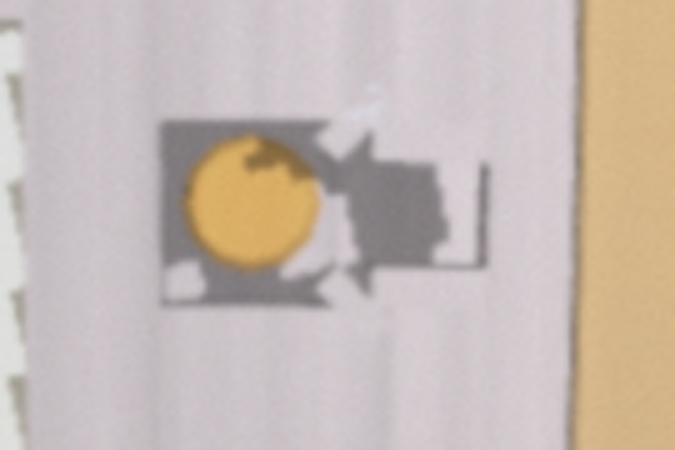

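```bash
python3 - <<'E'
from h import *
P,q=pose(.0245);R=q2R(q);P=np.array(P)
a=proj(S0+.08*LAT+.0107*NRM,P,R);print("ideal stud px",a, "obs 315.6 135.6; px per mm u,v", (proj(S0+.08*LAT+.0107*NRM+.001*UP,P,R)-a),(proj(S0+.08*LAT+.0107*NRM+.001*LAT,P,R)-a))
print(where())
P,q=pose(.008)
h=manip.servo_line(P,v=.03,rot=q,contact_N=6)
print(h,where(),force(),manip.get_t())
im,p,R=wristshot("w12")
cv2.imwrite("pics/w12c.png",cv2.resize(im[95:185,265:400,::-1],None,fx=5,fy=5,interpolation=cv2.INTER_CUBIC))
E
```

```text
ideal stud px [316.99701541 135.51594405] obs 315.6 135.6; px per mm u,v [1.98702113 0.00525042] [ 0.00338506 -1.95986123]
[24.79  0.69 -0.32]
False [ 7.98 -0.13  0.05] [ 0.   -2.55  0.4 ] 23.3333
```

View pics/w12c.png

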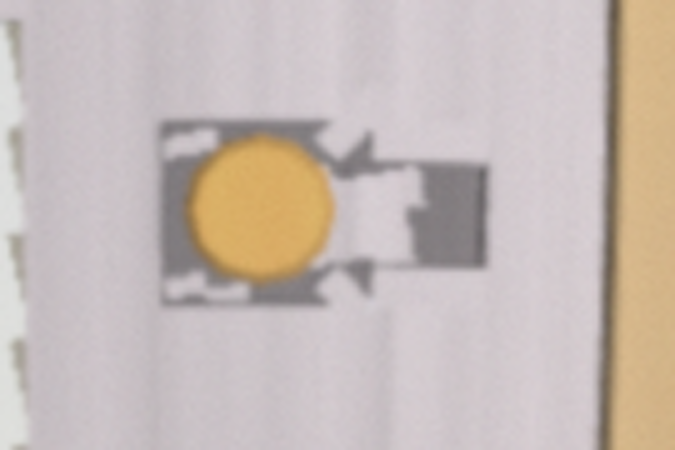

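```bash
python3 - <<'E'
from h import *
P,q=pose(.0,u=.0007)
h=manip.servo_line(P,v=.015,rot=q,contact_N=7)
print(h,where(),force(),manip.get_torque(),manip.get_t())
manip.hold(.1)
print(where(),force(),manip.get_torque(),manip.get_t())
im,p,R=wristshot("w13")
cv2.imwrite("pics/w13c.png",cv2.resize(im[95:185,265:400,::-1],None,fx=5,fy=5,interpolation=cv2.INTER_CUBIC))
E
```

```text
False [-0.28  0.18 -0.03] [ 0.61 -4.74  0.49] [ 3.57148578e-01  1.38892309e+00 -6.80543185e-04] 24.0667
[-0.25  0.18  0.03] [ 1.05 -5.17  0.65] [0.32688915 1.3383412  0.01395749] 24.1667
```

View pics/w13c.png

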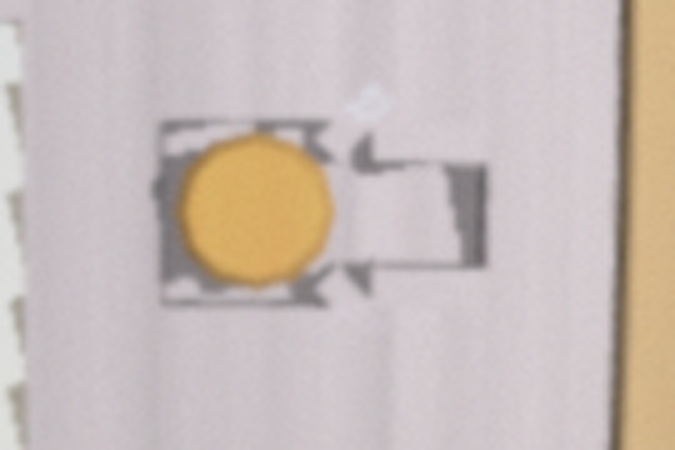

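```bash
python3 - <<'E'
from h import *
for hh in (-.001,-.002,-.003,-.004):
    P,q=pose(hh,u=.0004)
    c=manip.servo_line(P,v=.01,rot=q,contact_N=12)
    manip.hold(.08); f=force()
    print(hh,c,where(),f,np.round(manip.get_torque(),2),manip.get_t())
    if f[0]>9: break
E
```

```text
-0.001 True [-0.61  0.11  0.03] [ 5.76 -0.88  0.99] [0.13 0.32 0.02] 24.5083
-0.002 True [-0.59  0.13 -0.  ] [ 6.09 -0.03  0.62] [0.14 0.1  0.06] 24.8
-0.003 True [-0.61  0.07  0.02] [5.94 0.03 0.95] [0.17 0.33 0.04] 25.0917
-0.004 True [-0.6   0.14  0.01] [ 5.5  -0.12 -0.18] [0.19 0.23 0.06] 25.3833
```

```bash
python3 - <<'E'
from h import *
for uu in (-.003,-.006,-.009,-.012,-.015):
    P,q=pose(-.0009,u=uu)
    c=manip.servo_line(P,v=.025,rot=q,contact_N=14)
    f=force(); print(uu,c,where(),f,np.round(manip.get_torque(),2),round(manip.get_t(),2))
    if c or abs(f).max()>22: break
im,p,R=wristshot("w14")
cv2.imwrite("pics/w14c.png",cv2.resize(im[95:185,265:400,::-1],None,fx=5,fy=5,interpolation=cv2.INTER_CUBIC))
E
```

```text
-0.003 False [-0.41 -1.51 -0.24] [ 3.88  2.83 -0.05] [-0.05 -0.37  0.07] 25.63
-0.006 False [-0.59 -5.49 -0.21] [6.33 2.95 0.01] [-0.   -0.37  0.04] 25.9
-0.009 False [-0.59 -8.61 -0.26] [5.66 1.42 0.88] [-0.01 -0.25  0.1 ] 26.17
-0.012 False [ -0.58 -11.71  -0.28] [6.91 2.64 0.12] [ 0.05 -0.26  0.03] 26.43
-0.015 False [ -0.62 -15.02  -0.25] [8.22 1.36 0.81] [ 0.09 -0.07  0.02] 26.7
```

View pics/w14c.png

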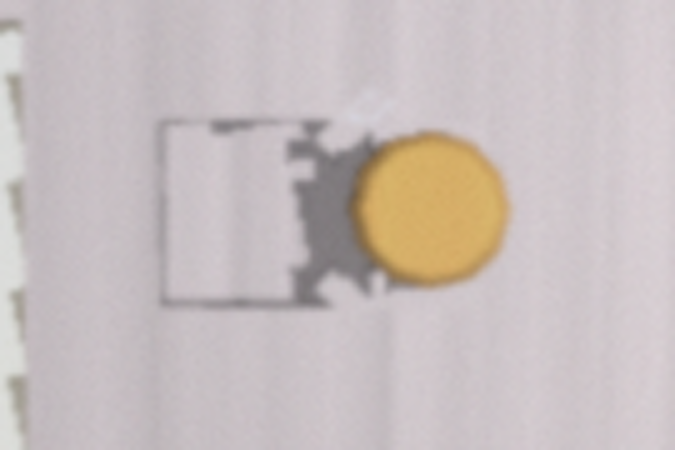

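Sliding smoothly, with the head over the slot. I'll continue to home until the slot ends are felt.

```bash
python3 - <<'E'
from h import *
for uu in (-.017,-.019,-.021):
    P,q=pose(-.0008,u=uu)
    c=manip.servo_line(P,v=.015,rot=q,contact_N=9)
    f=force(); print(uu,c,where(),f,np.round(manip.get_torque(),2),round(manip.get_t(),2))
    if c: break
manip.hold(.1);print(where(),force())
im,p,R=wristshot("w15")
cv2.imwrite("pics/w15c.png",cv2.resize(im[95:185,265:400,::-1],None,fx=5,fy=5,interpolation=cv2.INTER_CUBIC))
s=manip.grab_frame("scene"); cv2.imwrite("pics/s15.png",cv2.resize(s[90:240,230:390,::-1],None,fx=4,fy=4,interpolation=cv2.INTER_CUBIC))
E
```

```text
-0.017 False [ -0.59 -16.91  -0.24] [ 5.81  1.9  -0.07] [-0.05 -0.23  0.03] 27.03
-0.019 True [ -0.6  -17.93  -0.2 ] [0.58 0.55 0.17] [ 0.04  0.05 -0.01] 27.26
[ -0.58 -17.86  -0.19] [1.2  0.09 1.04]
```

View pics/w15c.png

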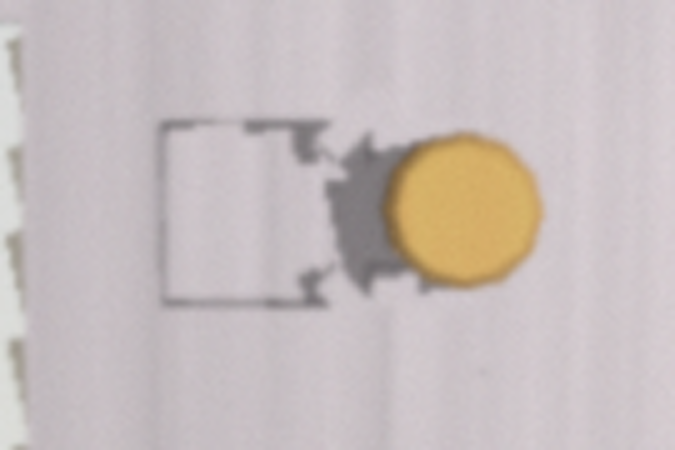

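View pics/s15.png

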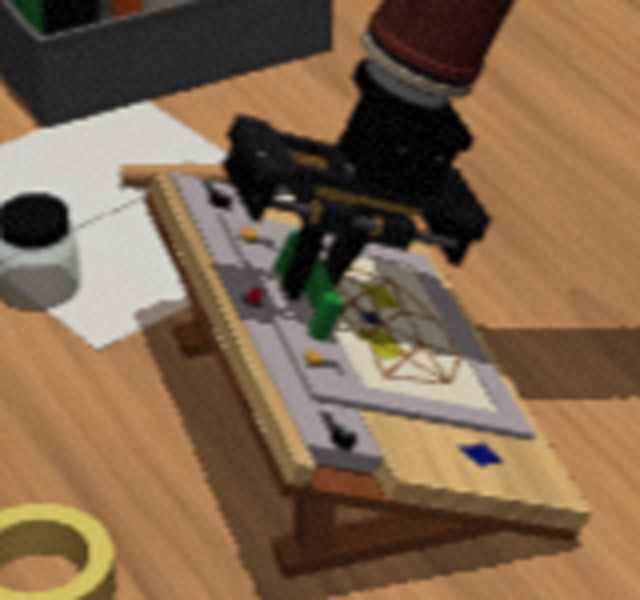

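```bash
python3 - <<'E'
from h import *
P,q=pose(-.0005,u=-.0200)
c=manip.servo_line(P,v=.01,rot=q,contact_N=5)
print(c,where(),force(),round(manip.get_t(),2))
# relax side load, then release and back off along the normal
manip.move_gripper(.03); print(manip.get_gripper_width(),force(),round(manip.get_t(),2))
p=np.array(manip.get_eef_pos())
manip.servo_line((p+.06*NRM).tolist(),v=.08,contact_N=4)
print(where(),force())
manip.servo_line((p+.16*NRM).tolist(),v=.2)
manip.hold(.3)
print(where(),force(),manip.get_t())
im,p,R=wristshot("w16")
s=manip.grab_frame("scene"); cv2.imwrite("pics/s16.png",cv2.resize(s[90:240,230:390,::-1],None,fx=4,fy=4,interpolation=cv2.INTER_CUBIC))
cv2.imwrite("pics/scene16.png",s[:,:,::-1])
for cam in ("scene","top","wrist"):
    if cam=="top": manip.grab_frame("top")
    for th in ("keyholes","frame"):
        for d in manip.spot_point(th,cam)[:1]:
            if cam=="wrist": X=cam2w(d["at"],p,R)
            else:
                c=manip.get_calibration(cam);X=c["R"].T@(np.array(d["at"])-c["t"])
            print(cam,th,round(d["confidence"],2),np.round([(X-S0)@a*1e3 for a in(NRM,UP,LAT)],1))
E
```

```text
True [ -0.58 -17.88  -0.2 ] [1.55 1.74 1.21] 27.69
0.029814302382650756 [0.15 0.52 0.71] 28.32
[ 5.891e+01 -1.858e+01  2.000e-02] [-0.02  0.48  0.06]
[158.25 -18.88   0.17] [-0.46 -0.96  0.94] 30.1667
scene keyholes 0.88 [  3.3 -18.9   1. ]
scene frame 0.89 [ -0.1 -89.6   1. ]
top keyholes 0.87 [  2.3 -15.7  -4.2]
top frame 0.72 [ -2.6 -86.5   1.2]
wrist keyholes 0.75 [ -1.3 -17.9   2. ]
wrist frame 0.78 [  1.7 -84.9  -0.3]
```

View pics/w16.png

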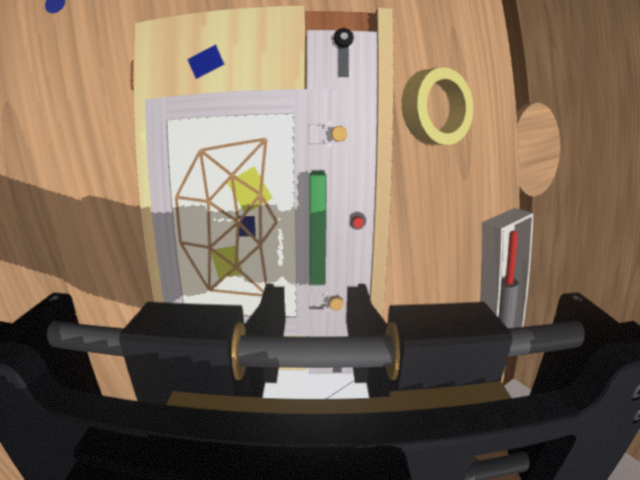

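View pics/s16.png

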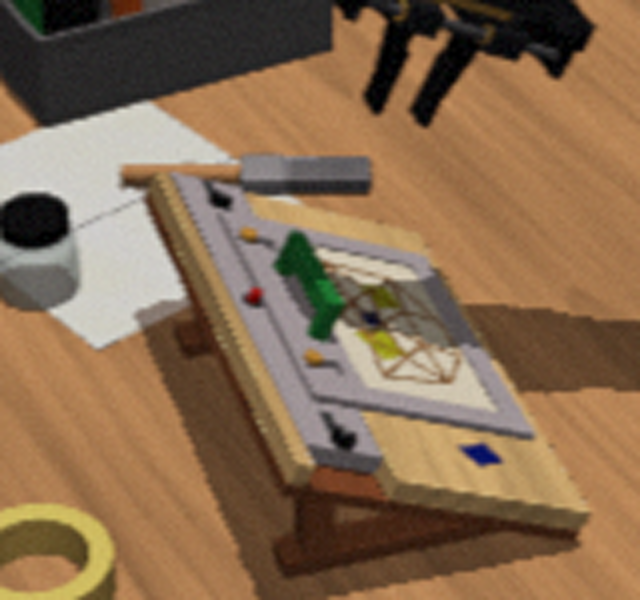

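```bash
python3 - <<'E'
from rig import manip
manip.close_job()
E
```

```text
the job is handed in; nothing more can be done
```

The frame is hanging on both studs, pressed flat, slid home and released. I handed the job in at about 30 s of the 64 s allowed; the interface gives no verdict.

- **Grasp:** The first grasp closed on nothing. The wrist pictures showed the real fingertips about 28 mm short of the reported TCP. I lowered by that much and gripped the bar at a reading of 13.6 mm (the bar is 14 mm).
- **Fit on the studs:** I tilted the frame to the board and lowered it square to the face, watching the +y stud come up through its mouth in the wrist picture. The other stud was hidden by the gripper until I let go.
- **Slide:** I pressed lightly onto the board and slid down-slope until a stop was felt at about 17.9 mm. At that point the normal load fell by about 5 N, which fits the catch popping up. The highest tool force I read was about 8 N. The catch value and the contact force on the board could not be read directly.
- **Last checks:** After backing off 16 cm, the pictures show both studs at the slot ends and the red catch standing up behind the top edge. Nothing else in the pictures looked moved.
- **Disagreements:** The three cameras put the frame 15.7 to 18.9 mm down-slope and within about 3 mm of the face. That is within their stated 4 mm scatter, except that the top camera's keyhole reading was 4.2 mm off sideways.

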